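# Find the tin of curtain weights by its heft and put it in the tray

### The arm

A 7-joint arm with a two-finger parallel gripper is mounted at the origin on a cart in front of the work surface, level with it; the furniture and walls round the work are solid. World frame = base frame: x ahead of the robot, y to its left, z up, the work surface at z = 0. Lengths are in m, angles in rad, forces in N, time in s.
With the tool pointing down it reaches from about 0.4 to 0.9 m from the base axis. Payload 5.5 kg.
Tool frame: the origin (TCP) lies midway between the tips of the shut fingers; the grasp point (between the pads) lies 19 mm behind it (manip.grip_depth is the distance from the TCP to the grasp point, in m); z points along the fingers, y is the line along which they close (so a half turn about z gives the same grasp; the last joint's range is limited). The gripper opens to 92 mm and grips with 3 to 60 N. Pads are 19 mm wide; open, the fingers measure 130 mm over their backs; the gripper's body (75 mm by 190 mm) begins 47 mm behind the grasp point.
Start: joints at [1.422, 0.501, -0.427, 1.55, 0.221, 1.138, -0.21], TCP at [0.26, -0.596, 0.227] pointing down, gripper open.
Joint ranges: [-2.88, 2.88], [-0.31, 2.03], [-1.54, 1.56], [0.2, 2.42], [-1.41, 4.55], [0.19, 2.02], [-2.57, 2.57]. Speed limits (rad/s): [2.57, 2.57, 3.14, 3.14, 3.14, 3.14, 3.14].

### API

Orientations are given as a unit quaternion [x, y, z, w].
In Python, from bench import manip, effector, viewer gives the robot as it stands. Calls block until the motion is done:
- manip.move_pose(position, orientation): joint-space move of the TCP to a pose.
- manip.servo_line(position, ori=None, vel=0.15): straight line of the TCP; ori=None keeps the orientation; vel is the mean speed in m/s.
- manip.movej(angles): joint-space move.
- effector.open_jaws() and effector.close(f_grip=None): open the fingers fully, or close them until they stop; f_grip is the grip in N (None keeps the last).
- manip.sleep(seconds).
- manip.solve_ik(position, orientation): joint angles nearest the present ones, or None.
- viewer.get_image(name): name is "side" or "top" or "wrist"; returns the picture (384x512x3 uint8, red, green, blue); there is no depth.
- viewer.get_calibration(name): a dict with "vfov" (degrees; the focal length in pixels is half the picture's height over the tangent of half this angle, whatever the lens; pixels are square), "cx", "cy" (the principal point, pixels), "eye" and "attitude" of the camera in the world. Camera axes: x right, y down, z forward; pixel columns grow to the right and rows downward; lengths in m; the calibration is good to about 2 mm. A picture is of the moment at which its call begins: read the wrist's pose just before it. get_calibration takes no time and is no camera call; for the wrist camera it gives the pose at the moment of the call.
A pose or a line that the arm cannot do raises manip.PlanningError and nothing moves.
- manip.hand_in(): hands the job in; it is judged then, once.
Readings, each from a call of its own:
- manip.current_clock(): time.
- manip.current_q(): joint angles.
- manip.current_joint_velocities(): joint speeds.
- manip.current_tau(): joint torques, N m.
- manip.current_tool_pos(): TCP position.
- manip.current_tcp_rot(): TCP orientation.
- manip.current_force(): force on the tool from outside, world axes, zero at the start.
- manip.current_wrist_torque(): the same for the moment, N m.
- manip.current_finger_gap(): finger opening in m.
- manip.current_gripper_force(): force on a finger pad.
Only numpy, scipy, OpenCV 4.12 (cv2) and the standard library are available. Lean on these libraries where they do the work, as an engineer would, in place of code of your own. Each camera call takes 0.05 s, during which the arm holds its last target. There are 200 camera calls.

### The job

One of the two matching red pocket tins is packed with lead curtain weights, the other is empty. Find out by lifting which is the heavy one and lay it flat inside the tan tray, lid up. The empty tin must end lying flat where it stood at the start; set tins down gently, do not drop them.

Things in the scene. Friction and masses are not known exactly. Their poses are not given: they have to be found in the camera images.
- tin_1: one of two outwardly identical closed red pocket tins, flat boxes 44 (x) x 66 (y) x 22 (z) mm with a fixed shut lid, lying flat on the desk; origin at the centre of its underside, z up, y along its long side. One of the two tins is packed with lead weights and has a mass of 0.43 to 0.53 kg, the other is empty, 0.04 to 0.09 kg: looks and position do not tell which, only the weight felt when it is lifted. One tin lies nearer to the robot, the other 10 to 22 cm farther ahead
- tin_2: one of two outwardly identical closed red pocket tins, flat boxes 44 (x) x 66 (y) x 22 (z) mm with a fixed shut lid, lying flat on the desk; origin at the centre of its underside, z up, y along its long side. One of the two tins is packed with lead weights and has a mass of 0.43 to 0.53 kg, the other is empty, 0.04 to 0.09 kg: looks and position do not tell which, only the weight felt when it is lifted. One tin lies nearer to the robot, the other 10 to 22 cm farther ahead
- tray: tan leather valet tray, fixed to the desk, 115 (x) x 128 (y) mm outside with studs, 104 x 120 mm inside, floor 3 mm thick, rim 16 mm above the desk, walls 3 mm; origin at the centre of its underside, z up, y along its longer side
Mind the look-alikes: they are no part of the job. What is shaped like the tin_2 but green or yellow is not meant.

How it is judged:
By the outcome, as a careful person would: the job done as asked, in the order asked, and still so for the second after the job is handed in, with the robot touching nothing.
It also fails if it takes over 45 s, if anything falls off the work surface, if the arm or the gripper's body presses on something with over 40 N, if the wrist force passes 120 N, or if a joint passes its speed limit or range.

## Working session

There is one attempt and no reset: what is moved stays moved. The work goes in short steps, each a Python script; the robot and the scene stay as the last script left them, time stands still between calls to the robot, and variables do not carry over. Pictures are saved under pics/ and viewed, at most 10 in all, crops included, and the job is handed in when it is done.

```bash
mkdir -p pics
python3 - <<'E'
from bench import manip, effector, viewer
import cv2
for n in("top","side"):
    im=viewer.get_image(n); cv2.imwrite(f"pics/{n}0.png",cv2.resize(im[:,:,::-1],(800,600),interpolation=cv2.INTER_CUBIC))
    cv2.imwrite(f"pics/{n}_raw.png",im[:,:,::-1])
    print(viewer.get_calibration(n))
print(manip.current_clock(),manip.current_tcp_rot(),manip.grip_depth)
E
```

```text
{'vfov': 50.671186719565156, 'cx': 250.2861225226679, 'cy': 190.08342667945018, 'eye': array([ 0.35462652, -0.02712773,  1.2932896 ]), 'attitude': array([ 0.70756434, -0.70214947,  0.04914491, -0.06263865])}
{'vfov': 51.538384637239304, 'cx': 261.5616960432773, 'cy': 194.75533372164668, 'eye': array([0.359338  , 0.8601975 , 0.84723339]), 'attitude': array([-0.10360231,  0.90472856, -0.41110495,  0.04153929])}
0.1 [ 9.78875081e-01  2.04457325e-01 -1.63774231e-04 -8.66469797e-04] 0.0188
```

View pics/top0.png

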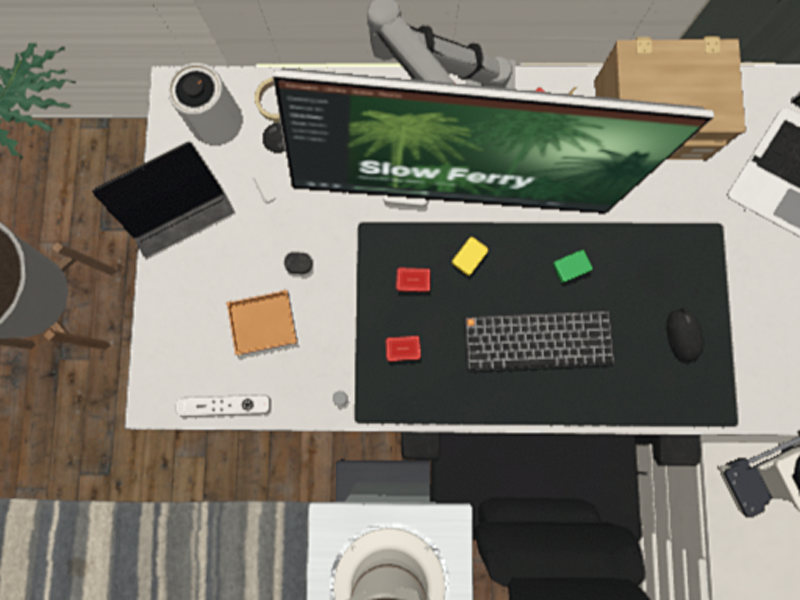

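View pics/side0.png

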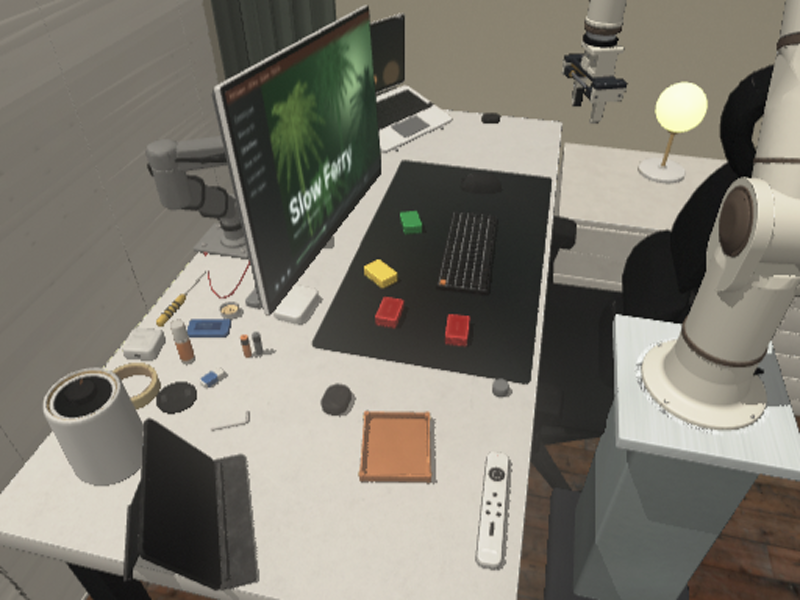

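Top picture: red tins at (413,280) and (403,349), and the tan tray at (263,323). The yellow (470,256) and green (573,266) look-alikes are excluded by colour. I'll confirm with a crop and compute the poses.

```bash
cat > h.py <<'E'
import numpy as np, cv2
from scipy.spatial.transform import Rotation as R
def K(c):
    f=192/np.tan(np.radians(c['vfov'])/2); return f
def ray(c,uv,z):
    f=K(c); uv=np.atleast_2d(uv).astype(float)
    d=np.c_[(uv[:,0]-c['cx'])/f,(uv[:,1]-c['cy'])/f,np.ones(len(uv))]
    d=R.from_quat(c['attitude']).apply(d); e=np.array(c['eye'])
    return e+d*((z-e[2])/d[:,2])[:,None]
def project(c,p):
    q=R.from_quat(c['attitude']).inv().apply(np.atleast_2d(p)-c['eye']); f=K(c)
    return np.c_[f*q[:,0]/q[:,2]+c['cx'],f*q[:,1]/q[:,2]+c['cy']]
def down(yaw): # tool z down, tool y (closing line) along world direction yaw
    y=np.array([np.cos(yaw),np.sin(yaw),0]); z=np.array([0,0,-1.]); x=np.cross(y,z)
    return R.from_matrix(np.c_[x,y,z]).as_quat()
def rect(P):
    (c,s,a)=cv2.minAreaRect((P[:,:2]*1000).astype(np.float32))
    b=cv2.boxPoints((c,s,a)); e=b[1]-b[0]; g=b[2]-b[1]
    l=e if np.hypot(*e)>np.hypot(*g) else g
    return np.array(c)/1000, sorted(s), np.degrees(np.arctan2(l[1],l[0]))%180
E
python3 - <<'E'
from h import *
from bench import viewer
im=cv2.imread('pics/top_raw.png'); hsv=cv2.cvtColor(im,cv2.COLOR_BGR2HSV)
c=viewer.get_calibration("top")
def blobs(m,amin,z):
    n,l,s,ce=cv2.connectedComponentsWithStats(m)
    for i in range(1,n):
        if s[i,4]>amin:
            k=(l==i).astype(np.uint8); ct=max(cv2.findContours(k,0,cv2.CHAIN_APPROX_NONE)[0],key=len)[:,0]
            print(ce[i],s[i,4],rect(ray(c,ct,z)))
red=((hsv[...,0]<6)|(hsv[...,0]>174))&(hsv[...,1]>150)&(hsv[...,2]>80)
red[:150]=0
blobs(red.astype(np.uint8),50,.022)
tan=(hsv[...,0]>7)&(hsv[...,0]<20)&(hsv[...,1]>110)&(hsv[...,2]>100); tan[:170]=0;tan[:,:140]=0;tan[:,200:]=0
blobs(tan.astype(np.uint8),300,.012)
cv2.imwrite('pics/crop1.png',cv2.resize(im[150:250,130:310],None,fx=4.4,fy=4.4,interpolation=cv2.INTER_CUBIC))
E
```

```text
[264.14603175 178.79365079] 315 (array([ 0.5951748 , -0.04681389]), [48.6543083190918, 66.99730682373047], np.float32(90.304))
[257.5        222.62962963] 324 (array([ 0.45474966, -0.0254497 ]), [46.99437713623047, 65.92113494873047], np.float32(90.59713))
[167.00980392 206.173454  ] 1326 (array([0.50624075, 0.26393774]), [109.70137786865234, 125.63316345214844], np.float32(102.10609))
```

View pics/crop1.png

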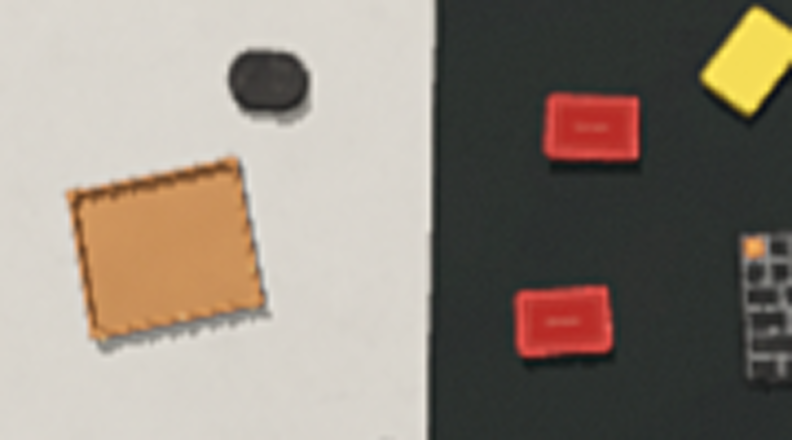

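Crop: the two red tins are at (592,128) and (564,322), both solid red with a lid mark; the yellow one sits apart at the upper right. Next I'll check the monitor clearance and look from the wrist.

Run:
```python
from h import *
from bench import manip, effector, viewer
def tri(a,b):
    ct,cs=viewer.get_calibration("top"),viewer.get_calibration("side")
    s=.64
    A=[];B=[]
    for c,uv in((ct,a),(cs,b)):
        p=ray(c,np.array(uv)*s,0)[0]; e=np.array(c['eye']); d=(p-e)/np.linalg.norm(p-e); M=np.eye(3)-np.outer(d,d); A.append(M);B.append(M@e)
    return np.linalg.solve(sum(A),sum(B))
print("monitor corner",tri((294,186),(268,309)))
print("yellow",ray(viewer.get_calibration("top"),(470*.64,256*.64),.022))
for y in (0,np.pi):
    for p in ([.44,-.03,.25],[.455,-.025,.02],[.595,-.047,.02],[.506,.264,.03]):
        q=manip.solve_ik(p,down(y)); print(y,p,None if q is None else np.round(q,2))
q0=manip.solve_ik([.50,-.035,.30],down(0)); q1=manip.solve_ik([.50,-.035,.30],down(np.pi))
now=np.array(manip.current_q()); best=min([(np.abs(np.array(q)-now).max(),y) for q,y in((q0,0),(q1,np.pi)) if q is not None])
print(best); manip.move_pose([.50,-.035,.30],down(best[1]))
print(manip.current_clock(), manip.current_force())
c=viewer.get_calibration("wrist"); im=viewer.get_image("wrist")
np.save('w.npy',np.r_[c['vfov'],c['cx'],c['cy'],c['eye'],c['attitude']])
print(c)
cv2.imwrite('pics/w_raw.png',im[:,:,::-1]); cv2.imwrite('pics/w1.png',cv2.resize(im[:,:,::-1],(800,600)))
```

```text
monitor corner [0.74006189 0.17607537 0.17671724]
yellow [[ 0.64350184 -0.16278703  0.022     ]]
0 [0.44, -0.03, 0.25] [ 1.11  0.21 -1.21  2.    0.22  1.07 -0.2 ]
0 [0.455, -0.025, 0.02] [ 0.61  0.59 -0.73  2.15  0.68  0.64 -0.61]
0 [0.595, -0.047, 0.02] [ 0.6   0.8  -0.78  1.81  0.73  0.85 -0.54]
0 [0.506, 0.264, 0.03] [ 0.21  0.88 -1.03  1.87  0.93  0.97 -1.25]
3.141592653589793 [0.44, -0.03, 0.25] None
3.141592653589793 [0.455, -0.025, 0.02] [-0.56  0.57  0.67  2.19 -0.66  0.59 -2.54]
3.141592653589793 [0.595, -0.047, 0.02] [-0.72  1.02  1.12  1.85 -1.1   1.05 -2.27]
3.141592653589793 [0.506, 0.264, 0.03] [ 0.34  1.12 -1.31  1.86  1.18  1.21  1.75]
(np.float64(0.7361160390076871), 0)
2.3 [ 0.72326992  0.43812923 -0.14540826]
{'vfov': 61.7738381801652, 'cx': 253.40024139275366, 'cy': 197.76862610097874, 'eye': array([0.49980903, 0.02887647, 0.45784341]), 'attitude': array([ 9.92419836e-01, -1.47584187e-03, -1.36881735e-04,  1.22884791e-01])}
```

View pics/w1.png

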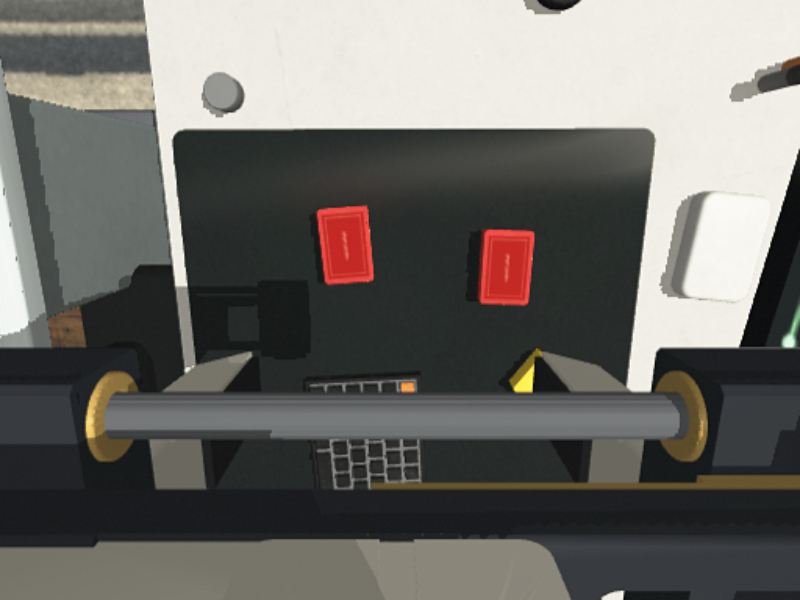

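Wrist picture: near tin at (345,245), far tin at (507,267), each slightly turned, clear of each other and of the yellow tin (525,375). I'll fit their boxes to the masks.

```bash
cat > fit.py <<'E'
from h import *
from scipy.optimize import minimize
def redmask(im):
    h=cv2.cvtColor(im,cv2.COLOR_BGR2HSV); return (((h[...,0]<8)|(h[...,0]>172))&(h[...,1]>140)&(h[...,2]>60)).astype(np.uint8)
def fit(c,m,dims,p0,z0=0.):
    bx=np.array([[a*dims[0]/2,b*dims[1]/2,z] for a in(-1,1) for b in(-1,1) for z in(z0,z0+dims[2])])
    S=8; M=cv2.GaussianBlur(m.astype(np.float32),(0,0),.6)
    def cost(v):
        P=R.from_euler('z',v[2]).apply(bx)+[v[0],v[1],0]; uv=project(c,P)
        o=np.floor(uv.min(0)-8).astype(int); w=np.ceil(uv.max(0)+8).astype(int)-o
        g=np.zeros((w[1]*S,w[0]*S),np.uint8)
        cv2.fillConvexPoly(g,cv2.convexHull(((uv-o+.5)*S).astype(np.int32)),1)
        g=cv2.GaussianBlur(cv2.resize(g.astype(np.float32),tuple(map(int,w)),interpolation=cv2.INTER_AREA),(0,0),.6)
        return ((g-M[o[1]:o[1]+w[1],o[0]:o[0]+w[0]])**2).sum()
    sx=np.array(p0)+np.array([[0,0,0],[.006,0,0],[0,.006,0],[0,0,.08]])
    r=minimize(cost,p0,method='Nelder-Mead',options=dict(initial_simplex=sx,xatol=1e-5,fatol=1e-4))
    return r.x,r.fun,m.sum()
def load(a): return dict(vfov=a[0],cx=a[1],cy=a[2],eye=a[3:6],attitude=a[6:])
E
python3 - <<'E'
from fit import *
from bench import viewer
w=load(np.load('w.npy')); mw=redmask(cv2.imread('pics/w_raw.png'))
t=viewer.get_calibration("top"); it=cv2.imread('pics/top_raw.png'); mt=redmask(it)
for p in([.455,-.025,.0],[.595,-.047,.0]):
    for c,m in((w,mw),(t,mt)): print(fit(c,m,(.044,.066,.022),p))
h=cv2.cvtColor(it,cv2.COLOR_BGR2HSV)
tan=((h[...,0]>7)&(h[...,0]<20)&(h[...,1]>110)&(h[...,2]>60)).astype(np.uint8); tan[:170]=0;tan[:,:140]=0;tan[:,200:]=0
print(fit(t,tan,(.113,.126,.016),[.506,.264,.2]))
E
```

```text
(array([ 0.45470754, -0.02385247,  0.07496284]), np.float64(13.24162483215332), np.uint64(3212))
(array([ 0.45429698, -0.02541913,  0.04821409]), np.float64(8.506702423095703), np.uint64(809))
(array([ 0.59704274, -0.04402165, -0.01883566]), np.float64(31.424686431884766), np.uint64(3212))
(array([ 0.59608679, -0.04629194, -0.00933447]), np.float64(6.8837738037109375), np.uint64(809))
(array([0.50594753, 0.26464501, 0.21776865]), np.float64(48.82243347167969), np.uint64(1934))
```

```bash
cat > lift.py <<'E'
from h import *
from bench import manip, effector
def st(s): print(s,np.round(manip.current_tool_pos(),4),np.round(manip.current_force(),2),round(manip.current_finger_gap(),4),round(manip.current_clock(),1))
def lift(x,y,yaw,h=.06):
    o=down(yaw)
    manip.move_pose([x,y,.10],o); st('above')
    manip.servo_line([x,y,.03],vel=.15); manip.servo_line([x,y,.005],vel=.05); st('low')
    effector.close(30); st('closed')
    manip.servo_line([x,y,.005+h],vel=.08); manip.sleep(.3); st('up')
def put(z): # straight down gently, release, go up
    p=manip.current_tool_pos(); 
    manip.servo_line([p[0],p[1],z+.012],vel=.12); manip.servo_line([p[0],p[1],z],vel=.025); st('down')
    effector.open_jaws(); manip.sleep(.1); manip.servo_line([p[0],p[1],z+.11],vel=.15); st('released')
E
python3 -c "
from lift import *
lift(.4546,-.0245,.065)"
```

```text
above [ 0.4563 -0.0246  0.101 ] [0.76 0.46 0.37] 0.0919 3.2
low [ 0.4545 -0.0243  0.0048] [ 0.19 -0.45 -0.32] 0.0923 4.5
closed [ 0.4547 -0.0245  0.005 ] [ 0.27 -0.16  0.15] 0.0429 5.3
up [ 0.4544 -0.0244  0.0647] [ 0.15 -1.   -1.09] 0.0431 6.5
```

Near tin: about 0.1 kg at most, so it is the empty one. I'll put it back and lift the far one.

Run:
```python
from lift import *
put(.0052)
lift(.5965,-.0452,-.015)
```

```text
down [ 0.4543 -0.0243  0.0051] [ 0.32  0.12 -0.54] 0.0432 7.7
released [ 0.4537 -0.0246  0.1146] [0.04 0.44 0.36] 0.0916 9.6
above [ 0.5954 -0.0443  0.0983] [ 0.18 -0.16  0.37] 0.0921 10.2
low [ 0.5964 -0.045   0.0048] [ 0.36  0.45 -0.59] 0.0919 11.5
closed [ 0.5966 -0.0452  0.005 ] [-0.19  0.29 -0.85] 0.0431 12.3
up [ 0.5962 -0.0451  0.0646] [-0.61  0.05 -4.84] 0.0429 13.5
```

The far tin weighs about 4.8 N, so it is the heavy one. The opened fingers (130 mm) don't fit between the tray walls straight across. I'll re-grip higher so the tips stay above the rim, and place it along the tray's diagonal.

Run:
```python
from lift import *
p=manip.current_tool_pos()
manip.servo_line([p[0],p[1],.017],vel=.12); manip.servo_line([p[0],p[1],.0052],vel=.025); st('down')
effector.open_jaws(); manip.servo_line([p[0],p[1],.0145],vel=.05); effector.close(40); st('regrip')
manip.servo_line([p[0],p[1],.03],vel=.04); manip.servo_line([p[0],p[1],.09],vel=.12); manip.sleep(.2); st('up')
for a in (-50,50,130,-130):
    q=manip.solve_ik([.506,.2645,.09],down(.218+np.radians(a))); q2=manip.solve_ik([.506,.2645,.018],down(.218+np.radians(a)))
    print(a,None if q is None else np.round(q,2),None if q2 is None else np.round(q2,2))
print(np.round(manip.current_q(),2))
```

```text
down [ 0.5962 -0.0451  0.0051] [-0.   -0.83 -4.17] 0.043 14.7
regrip [ 0.5962 -0.0451  0.0145] [0.26 0.09 0.96] 0.0429 16.8
up [ 0.5954 -0.0452  0.089 ] [-0.64 -0.28 -4.2 ] 0.0429 18.2
-50 [ 0.03  0.62 -0.74  1.85  0.53  0.88 -1.62] [-0.03  0.72 -0.65  1.88  0.61  0.76 -1.68]
50 [ 0.24  0.78 -1.07  1.84  0.81  1.03 -0.08] [ 0.18  0.87 -0.97  1.87  0.91  0.93 -0.15]
130 [ 0.35  0.98 -1.31  1.84  1.03  1.21  1.17] [ 0.3   1.06 -1.22  1.87  1.13  1.12  1.12]
-130 [-1.05  0.59  0.68  1.89 -0.5   0.83 -2.16] [-1.04  0.73  0.68  1.91 -0.67  0.74 -2.02]
[ 0.64  0.71 -0.85  1.78  0.64  0.95 -0.49]
```

Run:
```python
from lift import *
from bench import viewer
o=down(.218+np.radians(50))
manip.servo_line([.506,.2645,.09],o,vel=.13); manip.sleep(.2); st('over')
c=viewer.get_calibration("wrist"); im=viewer.get_image("wrist"); print(project(c,[.506,.2645,.003])*800/512)
cv2.imwrite('pics/w2.png',cv2.resize(im[:,:,::-1],(800,600)))
```

```text
over [0.5061 0.2642 0.09  ] [-0.13  0.41 -4.56] 0.0426 21.0
[[396.50748873 316.12142121]]
```

View pics/w2.png

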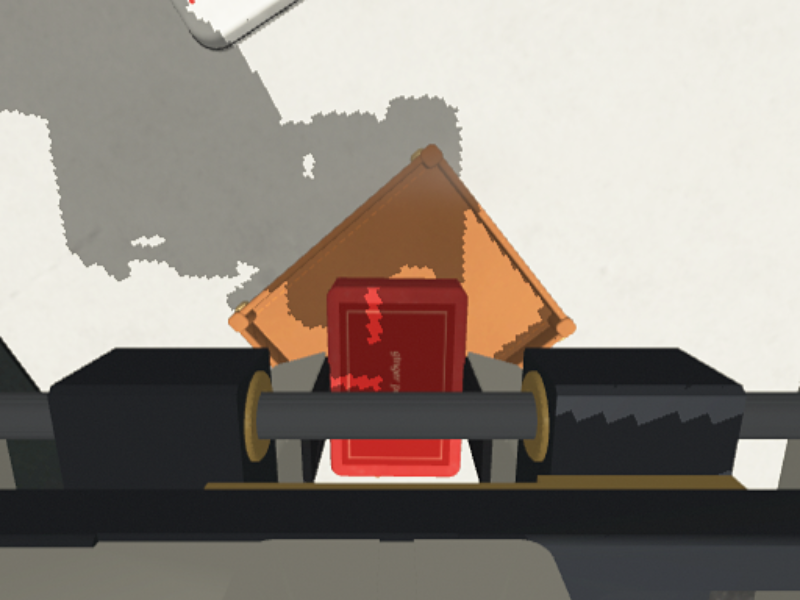

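The wrist picture shows the tin level in the grip and the tray corners at (238,321) and (573,325), so the diagonal's midpoint is near (405,323). I'll correct to that and set the tin down.

Run:
```python
from lift import *
from bench import viewer
c=viewer.get_calibration("wrist"); t=ray(c,np.array([405.5,323])*.64,.016)[0]; print(t)
d=np.clip((t[:2]-[.506,.2645])*.7,-.006,.006); x,y=np.array([.506,.2645])+d
manip.servo_line([x,y,.04],vel=.12); manip.servo_line([x,y,.0195],vel=.04); st('near')
for z in np.arange(.0185,.0164,-.0003):
    manip.servo_line([x,y,z],vel=.01); 
    if manip.current_force()[2]>-2.5: break
st('touch'); 
effector.open_jaws(); st('open'); manip.sleep(.1); manip.servo_line([x,y,.13],vel=.15); st('rel')
manip.move_pose([.45,-.2,.25],down(.6)); st('away')
im=viewer.get_image("top"); cv2.imwrite('pics/top_end_raw.png',im[:,:,::-1])
cv2.imwrite('pics/end.png',cv2.resize(im[150:250,130:310,::-1],None,fx=4.4,fy=4.4,interpolation=cv2.INTER_CUBIC))
s=viewer.get_image("side"); cv2.imwrite('pics/end_s.png',cv2.resize(s[170:320,200:350,::-1],None,fx=4,fy=4,interpolation=cv2.INTER_CUBIC))
from fit import *
print(fit(viewer.get_calibration("top"),redmask(im[:,:,::-1].copy()),(.044,.066,.022),[.4543,-.0254,.05]))
```

```text
[0.50790004 0.26841889 0.016     ]
near [0.5073 0.2674 0.0194] [ 0.52 -0.21 -3.83] 0.0428 22.3
touch [0.5074 0.2673 0.0173] [-1.57 -1.09 -0.88] 0.0424 23.8
open [0.5074 0.2672 0.017 ] [-0.17  0.16 -0.05] 0.0921 24.7
rel [0.507  0.2666 0.1292] [-0.2   0.29 -0.2 ] 0.092 25.7
away [ 0.4504 -0.1989  0.2499] [ 0.03 -0.24 -0.44] 0.0921 27.5
(array([ 0.45283281, -0.02483877,  0.05620292]), np.float64(7.069835662841797), np.uint64(840))
```

View pics/end.png

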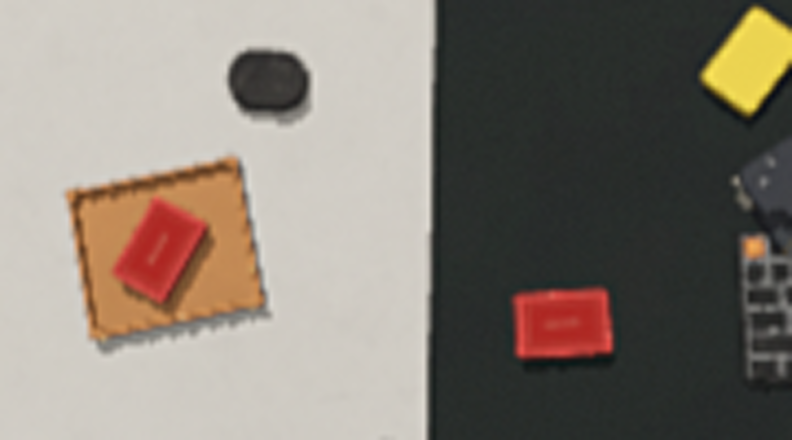

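View pics/end_s.png

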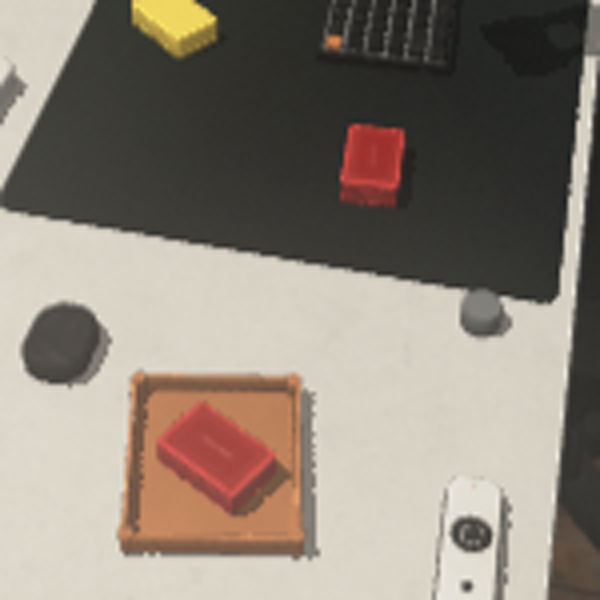

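Both views show the heavy tin flat and lid up in the tray (162,250 in the top crop). The empty tin lies flat at (563,323), within 2 mm of where it started.

```bash
python3 -c "
from bench import manip
print(manip.hand_in())"
```

```text
the job is handed in; nothing more can be done
None
```

The far tin was the heavy one (about 4.5 N lifted) and now lies flat, lid up, in the tan tray; the empty near tin is back flat within 2 mm of its start, and the job is handed in at about 28 s.

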